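# Find the hidden catch of the bead case

## Robot

A 7-joint arm with a two-finger parallel gripper is mounted at the origin on the work surface. World frame = base frame: x ahead of the robot, y to its left, z up, the work surface at z = 0. Lengths are in m, angles in rad, forces in N, time in s.
With the tool pointing down it reaches from about 0.4 to 0.9 m from the base axis. Payload 5.5 kg.
Tool frame: the origin (TCP) lies on the mounting face of the last link; the fingertips stand 178 mm ahead of it and the grasp point (between the pads) lies 159 mm ahead of it; z points along the fingers, x is the direction in which the jaws open and shut, and the axes are right-handed (so a half turn about z gives the same grasp; the last joint's range is limited). The gripper opens to 92 mm and grips with 3 to 60 N. Pads are 19 mm wide; open, the fingers measure 130 mm over their backs; the gripper's body (75 mm by 190 mm) begins 47 mm behind the grasp point.
Start: joints at [1.609, 0.501, -0.427, 1.55, 0.221, 1.138, -0.21], TCP at [0.145, -0.634, 0.405] pointing down, gripper open.
Joint ranges: [-2.88, 2.88], [-0.31, 2.03], [-1.54, 1.56], [0.2, 2.42], [-1.41, 4.55], [0.19, 2.02], [-2.57, 2.57]. Speed limits (rad/s): [2.57, 2.57, 3.14, 3.14, 3.14, 3.14, 3.14].

## Interface

Orientations are given as a rotation vector (axis times angle).
In Python, from cell import manip gives the robot as it stands.
- The arm moves only by the tool step_arm, never from a script. Its argument "steps" is a list of rows, each a list of 2 entries, a list of its own where there are three numbers: the shift along the world's x, y, z in mm, then the turn about the world's z in rad. In form: [[[dx, dy, dz], twist], ...]. A call has 1 to 20 rows; each row shifts and turns the pose as measured when the row begins; what a row does not reach is not made up. A row lasts 1/12 s, in which the tool goes at most 41.7 mm and 7.16 degrees, less where a joint would pass 70% of its speed; a pose out of reach is approached as far as the arm can. A call is refused whole if a number of a shift passes 41.7 or a number of a turn 0.125, either way. A call with a gripper value outside its range is refused whole. "claw" is the finger opening in mm, from 0 to 91.8, set as the call begins (left out, the last holds). The fingers move at their own pace and stop on an object; "force" is the grip in N (left out, the last holds). Time passes only in rows, so rows that do not move let the fingers close. It gives the time, the measured TCP pose, the force and the opening at its end, in the units of the state.
- manip.get_obs(): the state, without advancing time (a new reading comes with each control period).
- manip.snapshot(name): name is "side" or "top"; returns the picture (400x640x3 uint8, red, green, blue); there is no depth.
- manip.calibration(name): a dict with "fx", "fy", "cx", "cy" (pixels), "eye" and "orientation" of the camera in the world. Camera axes: x right, y down, z forward; pixel columns grow to the right and rows downward; lengths in m; the calibration is good to about 2 mm. A picture is of the moment at which its call begins. calibration takes no time and is no camera call.
- manip.finish_job(): hands the job in, once; it reports no verdict.
The state is a dict: "time": time; "joint_pos": joint angles; "dq": joint speeds; "joint_torque": joint torques, N m; "tcp_pos": TCP position; "eef_rot": TCP orientation; "contact_force": force on the tool from outside, world axes, zero at the start; "ft_torque": the same for the moment, N m; "opening": opening from 0.0 (shut) to 1.0 (fully open).
Only numpy, scipy, OpenCV 4.12 (cv2) and the standard library are available. Lean on these libraries where they do the work, as an engineer would, in place of code of your own. Each camera call takes 0.05 s, during which the arm holds its last target.

## Task

Open the locked drawer of the wooden bead case. Feel along the top of its rail with light pressure until the hidden loose piece sinks under the fingers, press it to the bottom so that the catch lets the drawer spring out a little, then draw the drawer out nearly to its stop by its bar handle and let go. Do not lean hard on the rail, and leave the bowl, jar, lens and brush where they are.

Things in the scene. Friction and masses are not known exactly. Their poses are not given: they have to be found in the camera images.
- deck (a point): Middle of the flat top (deck) of the bead case, 85 mm above the table. The case is a fixed dark wooden box 130 mm deep (its x) by 440 mm wide (its y); the drawer fills its front, which faces its -x side, towards the robot. z is up.
- rail: Straight dark wooden rail, 20 mm wide (x), 440 mm long (y), 22 mm high, fixed along the case's width on the deck, 30 mm behind the deck's middle (to +x). Origin: middle of its underside; y along it, z up. A load above 35 N damages it. Wholly within its middle 180 mm one piece, 48 mm long and as wide as the rail, is loose; it is flush, of the same wood and cannot be told by eye.
- rail_top (a point): Middle of the rail's top face, 107 mm above the table; axes as the rail's. All of the rail but the loose piece is rigid. When the loose piece sinks it leaves a recess 48 mm long, open to front and back, whose rigid end walls stop the fingers. Fingertips sink only when they stand wholly on the loose piece.
- slip (a joint): How far the loose piece of the rail has sunk, m: 0 flush, 0.0125 at its stop. The first 6 mm need only 1.5 to 2 N; there it meets the catch, and 6 to 9 N take it on to the stop. The drawer lets go at about 10 mm. It springs back up when released.
- drawer (a joint): How far the drawer is out, m: 0 shut (locked), springs to about 0.03 when the catch lets go, 0.085 at its stop. It slides towards the case's -x, with about 3 N of friction, and stays where it is left.
- drawer_handle (a point): Middle of the drawer's bar handle: a round horizontal brass bar 11 mm thick and about 110 mm long along the case's y, 35 mm in front of the drawer front and 50 mm above the table, with free space behind it for a finger; moves with the drawer. Axes as the case's.
- bead_bowl: White bowl of beads, 116 mm wide, 36 mm high, on the table beyond the +y end of the case. Leave alone. Origin under its centre.
- jar: Glass jar with a cap, 56 mm wide, 75 mm high, on the table beyond the -y end of the case. Leave alone. Origin under its centre.
- lens: Black lens ring, 48 mm wide, 14 mm high, lying on the deck near one end in front of the rail. Leave alone. Origin under its centre.
- brush: Brush lying on the table behind the case. Leave alone.

How it is judged:
On the way, in this order (a step that is already met when the one before it is completed fails the run):
1. the loose piece of the rail sinks under the fingers (value of joint slip above 0.004 m).
2. the catch is pressed and the drawer springs out (value of joint drawer above 0.015 m).
At the end, for the whole second after the job is handed in: The drawer is at least 70 mm out and at rest, and the loose piece of the rail has sprung back to within 2 mm of flush (value of joint drawer above 0.07 m and velocity of joint drawer below 0.005 m/s and value of joint slip below 0.002 m); the robot touches nothing.
It fails at once if more than 35 N on the rail from the robot (contact force between rail and the fingers above 35 N or contact force between rail and the arm above 35 N).
It fails at once if bowl, jar, lens or brush moved by more than 15 mm (distance of any of bead_bowl, jar, lens, brush from where it was at the start of the episode above 0.015 m).
It also fails if it takes over 64 s, if anything falls off the work surface, if the arm or the gripper's body presses on something with over 40 N, if the wrist force passes 120 N, or if a joint passes its speed limit or range.

## Working session

There is one attempt and no reset: what is moved stays moved. The work goes in short steps, Python scripts to look and compute and a tool call to move; the robot and the scene stay as the last step left them, time stands still between calls to the robot, and variables do not carry over. Pictures are saved under pics/ and viewed, and the job is handed in when it is done.

Besides the shell and the picture viewer there is one more tool, called after ">>>" by a JSON object that holds its "api" and its "payload", one argument or row to a line. step_arm: Moves the arm, as the interface text tells. Its arguments: {"type":"object","properties":{"steps":{"type":"array"},"claw":{"type":"number"},"force":{"type":"number"}},"required":["steps"]}

```bash
mkdir -p pics; ls; python3 - <<'E'
from cell import manip
import cv2
o=manip.get_obs()
for k in o: print(k,o[k])
for n in("top","side"):
    print(manip.calibration(n))
    im=manip.snapshot(n); cv2.imwrite(f"pics/{n}0.png",im[:,:,::-1])
E
```

```text
pics
time 0.0
joint_pos [ 1.60922504  0.50184329 -0.42674764  1.55144095  0.22080164  1.13827908
 -0.21029951]
dq [-0.00202791 -0.00010028 -0.00061957  0.00054507 -0.00091014  0.00055965
 -0.00041512]
joint_torque [-1.50780575e-04 -5.66599166e+01 -5.81624731e+00 -2.79109401e+01
 -6.87175104e-02  3.06869403e-02  1.67364669e-04]
tcp_pos [ 0.14471925 -0.63332738  0.40368079]
eef_rot [-2.45561024e+00  1.95750494e+00  2.30809728e-03]
contact_force [-0.26669594  0.76991054  0.14720528]
ft_torque [0.005781   0.02687312 0.02770601]
opening 0.9980603381856075
{'fx': 423.80246520594727, 'fy': 423.80246520594727, 'cx': 317.48003510680235, 'cy': 194.2545410488479, 'eye': array([0.3958605 , 0.04997461, 1.27592619]), 'orientation': array([-2.08198464,  2.11653246, -0.23842164])}
{'fx': 384.049119549385, 'fy': 384.049119549385, 'cx': 319.98062693269037, 'cy': 198.20072224878857, 'eye': array([ 0.17975396, -0.46946399,  0.62605103]), 'orientation': array([-2.08694416,  0.80850745, -0.39047051])}
```

View pics/top0.png

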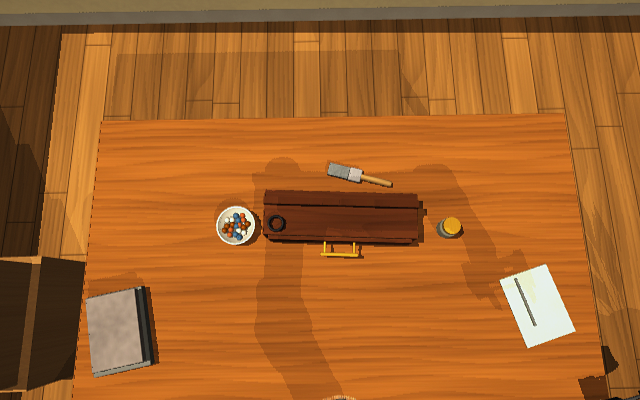

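View pics/side0.png

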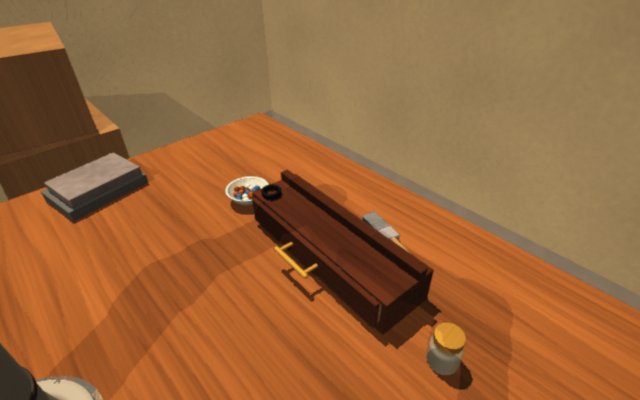

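The top view shows the case between columns 263 and 423 and rows 190 and 243, with the handle near (341,254). I'll enlarge that area.

```bash
python3 - <<'E'
import cv2
im=cv2.imread("pics/top0.png"); c=im[180:265,255:435]
c=cv2.convertScaleAbs(c,alpha=1.8,beta=10)
cv2.imwrite("pics/top0c.png",cv2.resize(c[:,:90],None,fx=7,fy=7,interpolation=cv2.INTER_CUBIC))
cv2.imwrite("pics/top0d.png",cv2.resize(c[:,90:],None,fx=7,fy=7,interpolation=cv2.INTER_CUBIC))
im=cv2.imread("pics/side0.png"); c=im[160:340,240:440]
c=cv2.convertScaleAbs(c,alpha=1.8,beta=10)
cv2.imwrite("pics/side0c.png",cv2.resize(c,None,fx=3.3,fy=3.3,interpolation=cv2.INTER_CUBIC))
E
```

```text
(no output)
```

View pics/top0c.png

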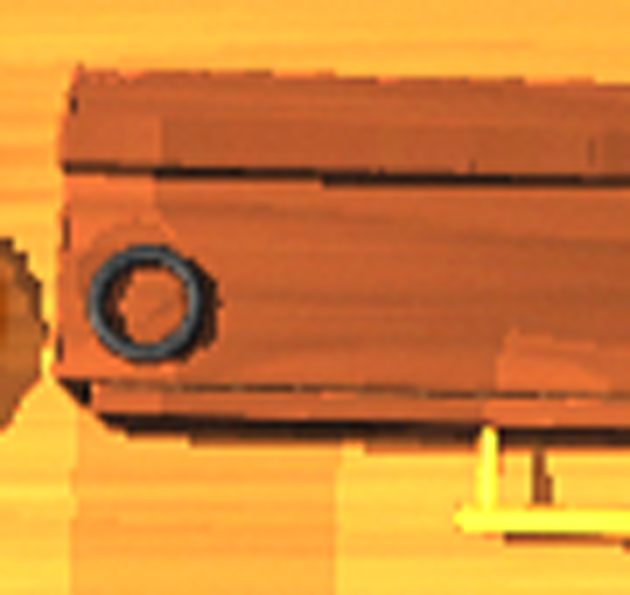

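View pics/top0d.png

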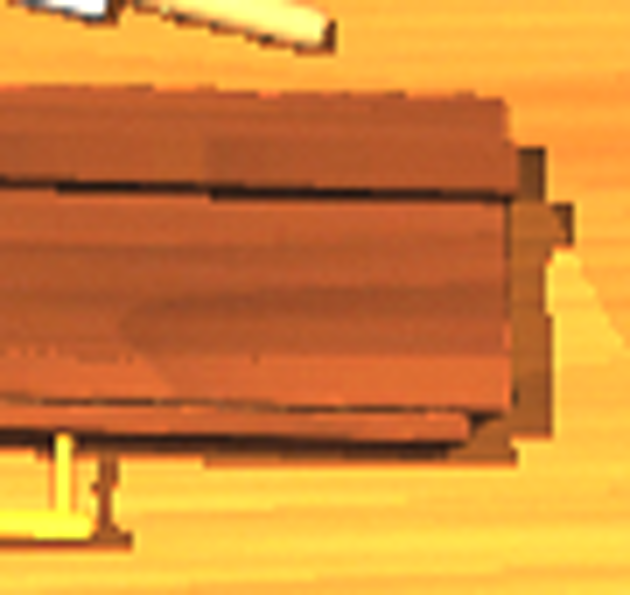

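View pics/side0c.png

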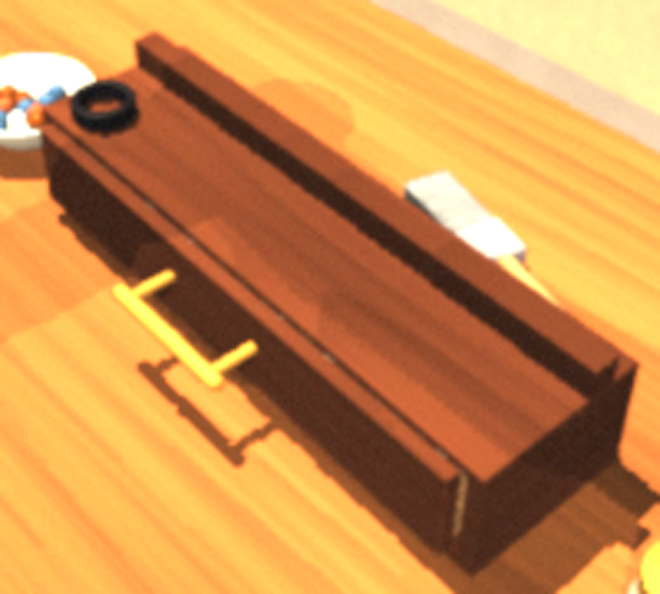

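```bash
cat > h.py <<'E'
import numpy as np, cv2
from scipy.spatial.transform import Rotation as R
from scipy.optimize import least_squares
from cell import manip
def proj(n,P):
    c=manip.calibration(n); q=(np.atleast_2d(P)-c['eye'])@R.from_rotvec(c['orientation']).as_matrix()
    return np.c_[c['fx']*q[:,0]/q[:,2]+c['cx'],c['fy']*q[:,1]/q[:,2]+c['cy']]
def back(n,u,v,z):
    c=manip.calibration(n); d=R.from_rotvec(c['orientation']).as_matrix()@[(u-c['cx'])/c['fx'],(v-c['cy'])/c['fy'],1]
    return c['eye']+d*(z-c['eye'][2])/d[2]
E
python3 - <<'E'
from h import *
T=lambda u,v,o=255:((u+.5)/7-.5+o,(v+.5)/7-.5+180)
S=lambda u,v:((u+.5)/3.3-.5+240,(v+.5)/3.3-.5+160)
L=[("top",T(63,163),(.02,.22,.107)),("top",T(55,378),(-.065,.22,.085)),("top",T(75,68),(.065,.22,.085)),
("top",T(517,192,345),(.02,-.22,.107)),("top",T(508,410,345),(-.065,-.22,.085)),("top",T(505,97,345),(.065,-.22,.085)),
("side",S(137,45),(.02,.22,.107)),("side",S(606,372),(.02,-.22,.107)),("side",S(636,362),(.065,-.22,.085)),("side",S(485,483),(-.065,-.22,.085)),("side",S(46,118),(-.065,.22,.085))]
W=lambda p,l:np.array([p[0]+np.cos(p[2])*l[0]-np.sin(p[2])*l[1],p[1]+np.sin(p[2])*l[0]+np.cos(p[2])*l[1],l[2]])
f=lambda p,LL=L:np.concatenate([proj(n,W(p,l))[0]-uv for n,uv,l in LL])
for LL in (L,L[:6],L[6:]):
    s=least_squares(f,[.7,0,0],args=(LL,)); print(s.x); print(s.fun.reshape(-1,2).round(1).tolist())
p=least_squares(f,[.7,0,0],args=(L,)).x
print("railtop",W(p,(.03,0,.107)), "handle pred",W(p,(-.1,0,.05)))
a,b=back("top",*T(455,520),.05),back("top",*T(97,525,345),.05);print(a,b,(a+b)/2)
a,b=back("side",*S(115,290),.05),back("side",*S(215,383),.05);print(a,b,(a+b)/2)
print("lens",back("top",*T(150,303),.09))
o=manip.get_obs(); print(R.from_rotvec(o['eef_rot']).as_matrix().round(3))
E
```

```text
[ 0.61507142 -0.01492098 -0.04428187]
[[-0.4, 0.2], [0.1, 0.6], [-0.2, 0.2], [1.2, 0.3], [1.4, 0.3], [0.7, 0.1], [-0.6, -1.7], [-2.2, 0.3], [2.3, -0.2], [0.9, -0.4], [-1.2, -3.8]]
[ 0.61597311 -0.0135639  -0.04568506]
[[-0.8, -0.2], [-0.4, 0.1], [-0.6, -0.2], [0.7, 0.1], [0.9, 0.1], [0.3, -0.1]]
[ 0.61370753 -0.0161407  -0.04184322]
[[-0.9, -1.2], [-1.9, 1.0], [2.6, 0.4], [1.2, 0.4], [-1.6, -3.3]]
railtop [ 0.64504202 -0.016249    0.107     ] handle pred [ 0.51516945 -0.01049424  0.05      ]
[0.50498747 0.04742062 0.05      ] [ 0.5011219  -0.06418775  0.05      ] [ 0.50305469 -0.00838356  0.05      ]
[0.50277039 0.04582037 0.05      ] [ 0.49915444 -0.05935205  0.05      ] [ 0.50096242 -0.00676584  0.05      ]
lens [0.59064238 0.1692945  0.09      ]
[[ 0.223 -0.975 -0.   ]
 [-0.975 -0.223  0.002]
 [-0.002 -0.    -1.   ]]
```

The fit puts the rail's top middle at about (0.646, -0.015), with yaw -0.045 rad. The handle is at about (0.502, -0.007). I'll move over the rail with the fingers closed and the jaws across it.

>>> {"api": "step_arm", "payload": {
  "steps": [
    [[25,27,0],0.065],
    [[25,27,0],0.065],
    [[25,27,0],0.065],
    [[25,27,0],0.065],
    [[25,27,0],0.065],
    [[25,27,0],0.065],
    [[25,27,0],0.065],
    [[25,27,0],0.065],
    [[25,27,0],0.065],
    [[25,27,0],0.065],
    [[25,27,0],0.065],
    [[25,27,0],0.065],
    [[25,27,0],0.065],
    [[25,27,0],0.065],
    [[25,27,0],0.065],
    [[25,27,0],0.065],
    [[25,27,0],0.065],
    [[25,27,0],0.065],
    [[25,27,0],0.065],
    [[25,27,0],0.065]
  ],
  "claw": 0
}}

```text
time: 1.77
tcp_pos: [0.6477, -0.0724, 0.3953]
eef_rot: [3.133, -0.015, -0.02]
contact_force: [0.2, -0.1, -0.2]
opening: 0.006
```

>>> {"api": "step_arm", "payload": {
  "steps": [
    [[-4,2,-25],-0.035],
    [[0,0,-25],0],
    [[0,0,-25],0],
    [[0,0,-20],0],
    [[0,0,0],0],
    [[0,0,0],0]
  ]
}}

```text
time: 2.27
tcp_pos: [0.6478, -0.0556, 0.2958]
eef_rot: [-3.14, 0.039, 0.016]
contact_force: [-0.1, 0.2, 0.1]
opening: 0.003
```

```bash
python3 - <<'E'
from h import *
o=manip.get_obs(); print(o['tcp_pos'],o['contact_force'],R.from_rotvec(o['eef_rot']).as_matrix().round(3).tolist())
for n,x0,y0 in(("side",280,140),("top",300,120)):
    im=manip.snapshot(n)[:,:,::-1]; c=im[y0:y0+180,x0:x0+200]
    cv2.imwrite(f"pics/{n}1.png",cv2.resize(cv2.convertScaleAbs(c,alpha=1.6,beta=10),None,fx=3,fy=3,interpolation=cv2.INTER_CUBIC))
E
```

```text
[ 0.6478214  -0.05559434  0.29582395] [-0.0910979   0.16601991  0.13018708] [[1.0, -0.025, -0.01], [-0.025, -1.0, 0.002], [-0.01, -0.002, -1.0]]
```

View pics/side1.png

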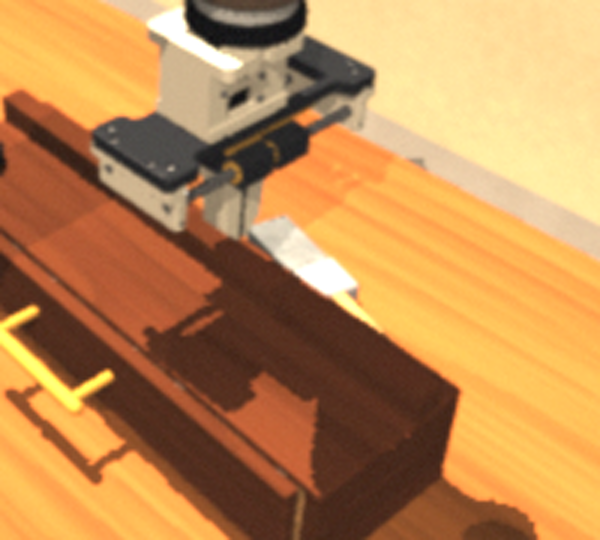

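View pics/top1.png

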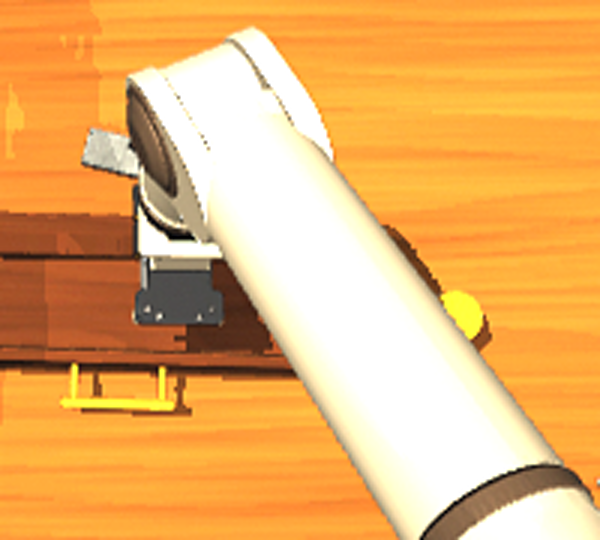

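The closed fingers now stand across the rail, about 10 mm above it. I'll shift to the -y end of the probing range and come down gently.

>>> {"api": "step_arm", "payload": {
  "steps": [
    [[-2,-15,0],-0.02],
    [[0,0,0],0],
    [[0,0,0],0],
    [[0,0,-3],0],
    [[0,0,-2],0],
    [[0,0,0],0]
  ]
}}

```text
time: 2.87
tcp_pos: [0.6478, -0.0754, 0.298]
eef_rot: [3.139, -0.082, 0.002]
contact_force: [-0.8, -0.2, -0.2]
opening: 0.008
```

>>> {"api": "step_arm", "payload": {
  "steps": [
    [[0,0,-1],0],
    [[0,0,-1],0],
    [[0,0,-1],0],
    [[0,0,0],0]
  ]
}}

```text
time: 3.2
tcp_pos: [0.6478, -0.0748, 0.2949]
eef_rot: [3.139, -0.081, 0.002]
contact_force: [-0.0, -0.0, -0.3]
opening: 0.002
```

>>> {"api": "step_arm", "payload": {
  "steps": [
    [[-3,5,-2],0],
    [[0,0,-2],0],
    [[0,0,-1],0],
    [[0,0,0],0]
  ]
}}

```text
time: 3.53
tcp_pos: [0.6442, -0.0683, 0.2891]
eef_rot: [3.14, -0.079, 0.001]
contact_force: [-0.1, 0.1, 1.4]
opening: 0.006
```

>>> {"api": "step_arm", "payload": {
  "steps": [
    [[0,0,-1],0],
    [[0,0,-1],0],
    [[0,0,0],0]
  ]
}}

```text
time: 3.78
tcp_pos: [0.6442, -0.0682, 0.2867]
eef_rot: [3.14, -0.079, 0.001]
contact_force: [-0.5, 0.9, -0.1]
opening: 0.004
```

>>> {"api": "step_arm", "payload": {
  "steps": [
    [[0,0,-1],0],
    [[0,0,-1],0],
    [[0,0,0],0]
  ]
}}

```text
time: 4.03
tcp_pos: [0.6444, -0.0682, 0.2855]
eef_rot: [3.14, -0.079, 0.001]
contact_force: [0.7, -0.5, 0.6]
opening: 0.002
```

>>> {"api": "step_arm", "payload": {
  "steps": [
    [[0,0,-1],0],
    [[0,0,0],0]
  ]
}}

```text
time: 4.2
tcp_pos: [0.6447, -0.0682, 0.2856]
eef_rot: [3.139, -0.08, 0.002]
contact_force: [0.1, 0.3, 0.7]
opening: 0.006
```

>>> {"api": "step_arm", "payload": {
  "steps": [
    [[0,0,-1],0],
    [[0,0,0],0]
  ]
}}

```text
time: 4.37
tcp_pos: [0.6449, -0.0681, 0.2855]
eef_rot: [3.139, -0.08, 0.004]
contact_force: [-0.1, -1.0, 0.2]
opening: 0.007
```

>>> {"api": "step_arm", "payload": {
  "steps": [
    [[0,0,-1],0],
    [[0,0,0],0]
  ]
}}

```text
time: 4.53
tcp_pos: [0.6451, -0.0681, 0.2855]
eef_rot: [3.138, -0.08, 0.005]
contact_force: [-0.6, -0.1, -0.5]
opening: 0.005
```

Contact is at TCP z 0.2855. A zero row relaxes the push, so I need to read the force at the end of a pushing row.

>>> {"api": "step_arm", "payload": {
  "steps": [
    [[0,0,-1],0]
  ]
}}

```text
time: 4.62
tcp_pos: [0.6452, -0.0681, 0.2852]
eef_rot: [3.138, -0.081, 0.005]
contact_force: [-5.0, -1.4, 12.7]
opening: 0.007
```

>>> {"api": "step_arm", "payload": {
  "steps": [
    [[0,0,-2],0]
  ]
}}

```text
time: 4.7
tcp_pos: [0.6453, -0.0678, 0.2851]
eef_rot: [3.137, -0.081, 0.005]
contact_force: [-9.9, -1.3, 24.1]
opening: 0.009
```

>>> {"api": "step_arm", "payload": {
  "steps": [
    [[0,0,-2],0]
  ]
}}

```text
time: 4.78
tcp_pos: [0.6453, -0.0676, 0.2852]
eef_rot: [3.136, -0.081, 0.005]
contact_force: [-7.3, -1.0, 18.3]
opening: 0.006
```

It's rigid here, at roughly 12 N per mm, so I'll keep push rows to 1 mm or less. Next spot: lift, move 20 mm along, and lower again.

>>> {"api": "step_arm", "payload": {
  "steps": [
    [[0,0,4],0],
    [[1,20,0],0],
    [[0,0,0],0],
    [[0,0,0],0]
  ]
}}

```text
time: 5.12
tcp_pos: [0.6465, -0.0484, 0.2894]
eef_rot: [3.135, -0.084, 0.007]
contact_force: [1.0, -1.2, 0.4]
opening: 0.003
```

>>> {"api": "step_arm", "payload": {
  "steps": [
    [[0,0,-1],0],
    [[0,0,-1],0],
    [[0,0,-1],0]
  ]
}}

```text
time: 5.37
tcp_pos: [0.6463, -0.0484, 0.2853]
eef_rot: [3.135, -0.083, 0.006]
contact_force: [0.3, 0.9, 4.1]
opening: 0.007
```

>>> {"api": "step_arm", "payload": {
  "steps": [
    [[0,0,-0.8],0],
    [[0,0,-0.8],0],
    [[0,0,-0.8],0]
  ]
}}

```text
time: 5.62
tcp_pos: [0.6464, -0.0483, 0.2853]
eef_rot: [3.135, -0.084, 0.005]
contact_force: [-3.4, 0.1, 8.3]
opening: 0.004
```

>>> {"api": "step_arm", "payload": {
  "steps": [
    [[0,0,4],0],
    [[0,20,0],0],
    [[0,0,0],0],
    [[0,0,-1],0],
    [[0,0,-1],0],
    [[0,0,-1],0]
  ]
}}

```text
time: 6.12
tcp_pos: [0.6466, -0.0307, 0.286]
eef_rot: [3.134, -0.089, 0.005]
contact_force: [0.2, 0.1, 0.8]
opening: 0.003
```

>>> {"api": "step_arm", "payload": {
  "steps": [
    [[0,0,-0.8],0],
    [[0,0,-0.8],0],
    [[0,0,-0.8],0]
  ]
}}

```text
time: 6.37
tcp_pos: [0.6466, -0.0308, 0.2852]
eef_rot: [3.134, -0.091, 0.004]
contact_force: [-3.1, 0.7, 7.3]
opening: 0.005
```

>>> {"api": "step_arm", "payload": {
  "steps": [
    [[0,0,4],0],
    [[0,20,0],0.008],
    [[0,0,0],0],
    [[0,0,-1],0],
    [[0,0,-1],0],
    [[0,0,-1],0]
  ]
}}

```text
time: 6.87
tcp_pos: [0.6469, -0.0134, 0.2865]
eef_rot: [3.133, -0.084, 0.005]
contact_force: [-0.9, -0.6, 0.0]
opening: 0.008
```

>>> {"api": "step_arm", "payload": {
  "steps": [
    [[0,0,-0.8],0],
    [[0,0,-0.8],0],
    [[0,0,-0.8],0]
  ]
}}

```text
time: 7.12
tcp_pos: [0.6469, -0.0139, 0.2852]
eef_rot: [3.133, -0.086, 0.004]
contact_force: [-3.5, 0.2, 8.6]
opening: 0.006
```

>>> {"api": "step_arm", "payload": {
  "steps": [
    [[0,0,4],0],
    [[1,20,0],0.008],
    [[0,0,0],0],
    [[0,0,-1],0],
    [[0,0,-1],0],
    [[0,0,-1],0]
  ]
}}

```text
time: 7.62
tcp_pos: [0.6483, 0.0039, 0.2866]
eef_rot: [3.132, -0.079, 0.005]
contact_force: [0.4, -0.2, 0.2]
opening: 0.0
```

>>> {"api": "step_arm", "payload": {
  "steps": [
    [[0,0,-0.8],0],
    [[0,0,-0.8],0],
    [[0,0,-0.8],0]
  ]
}}

```text
time: 7.87
tcp_pos: [0.6483, 0.0031, 0.2836]
eef_rot: [3.132, -0.081, 0.004]
contact_force: [-0.3, 0.5, 1.0]
opening: 0.004
```

It sinks here (z 0.2836 at 1 N). I'll lift and move a few mm further onto the piece for clearance from its end wall, then press.

>>> {"api": "step_arm", "payload": {
  "steps": [
    [[0,0,4],0],
    [[0,6,0],0],
    [[0,0,0],0],
    [[0,0,-1],0],
    [[0,0,-1],0],
    [[0,0,-1],0],
    [[0,0,-1],0]
  ]
}}

```text
time: 8.45
tcp_pos: [0.6484, 0.0089, 0.2837]
eef_rot: [3.131, -0.082, 0.004]
contact_force: [-0.3, 0.5, 1.6]
opening: 0.005
```

>>> {"api": "step_arm", "payload": {
  "steps": [
    [[0,0,-0.8],0],
    [[0,0,-0.8],0],
    [[0,0,-0.8],0],
    [[0,0,-0.8],0]
  ]
}}

```text
time: 8.78
tcp_pos: [0.6484, 0.0089, 0.2804]
eef_rot: [3.131, -0.082, 0.004]
contact_force: [-0.3, -0.3, 2.1]
opening: 0.004
```

>>> {"api": "step_arm", "payload": {
  "steps": [
    [[0,0,-0.8],0],
    [[0,0,-0.8],0],
    [[0,0,-0.8],0],
    [[0,0,-0.8],0]
  ]
}}

```text
time: 9.12
tcp_pos: [0.6484, 0.0091, 0.2791]
eef_rot: [3.13, -0.082, 0.004]
contact_force: [-3.9, -1.0, 7.4]
opening: 0.008
```

It has met the catch at about 6 mm. I'll press a bit harder.

>>> {"api": "step_arm", "payload": {
  "steps": [
    [[0,0,-1.2],0],
    [[0,0,-1.2],0],
    [[0,0,-1.2],0],
    [[0,0,-1.2],0]
  ]
}}

```text
time: 9.45
tcp_pos: [0.6484, 0.0096, 0.2784]
eef_rot: [3.128, -0.083, 0.005]
contact_force: [-3.3, -1.5, 9.2]
opening: 0.004
```

>>> {"api": "step_arm", "payload": {
  "steps": [
    [[0,0,-1.2],0],
    [[0,0,-1.2],0],
    [[0,0,-1.2],0],
    [[0,0,-1.2],0]
  ]
}}

```text
time: 9.78
tcp_pos: [0.6483, 0.0101, 0.2784]
eef_rot: [3.125, -0.083, 0.006]
contact_force: [-4.2, -0.7, 9.4]
opening: 0.002
```

>>> {"api": "step_arm", "payload": {
  "steps": [
    [[0,0,-1.6],0],
    [[0,0,-1.6],0]
  ]
}}

```text
time: 9.95
tcp_pos: [0.6482, 0.0103, 0.2773]
eef_rot: [3.123, -0.083, 0.007]
contact_force: [-2.8, -0.7, 7.3]
opening: 0.008
```

>>> {"api": "step_arm", "payload": {
  "steps": [
    [[0,0,-1.7],0],
    [[0,0,-1.7],0]
  ]
}}

```text
time: 10.12
tcp_pos: [0.6481, 0.0106, 0.276]
eef_rot: [3.122, -0.083, 0.008]
contact_force: [-3.2, -1.0, 8.9]
opening: 0.003
```

It's moving again, so I'll continue.

>>> {"api": "step_arm", "payload": {
  "steps": [
    [[0,0,-1.7],0],
    [[0,0,-1.7],0],
    [[0,0,-1.7],0]
  ]
}}

```text
time: 10.37
tcp_pos: [0.6481, 0.0109, 0.2737]
eef_rot: [3.12, -0.083, 0.009]
contact_force: [-3.0, -0.2, 8.0]
opening: 0.007
```

>>> {"api": "step_arm", "payload": {
  "steps": [
    [[0,0,-1.7],0],
    [[0,0,-1.7],0]
  ]
}}

```text
time: 10.53
tcp_pos: [0.6481, 0.0112, 0.2726]
eef_rot: [3.119, -0.083, 0.009]
contact_force: [-7.4, -0.7, 16.2]
opening: 0.007
```

It's at the bottom, 12.6 mm down. I'll lift clear and look at the drawer.

>>> {"api": "step_arm", "payload": {
  "steps": [
    [[0,0,5],0],
    [[0,0,10],0],
    [[0,0,20],0],
    [[0,0,30],0],
    [[0,0,30],0],
    [[-30,0,0],0],
    [[-30,0,0],0],
    [[-30,0,0],0],
    [[-30,0,0],0],
    [[0,0,0],0],
    [[0,0,0],0]
  ]
}}

```text
time: 11.45
tcp_pos: [0.5234, 0.0113, 0.3731]
eef_rot: [3.118, -0.084, 0.013]
contact_force: [0.2, 0.6, -0.1]
opening: 0.004
```

```bash
python3 - <<'E'
from h import *
o=manip.get_obs(); print(o['tcp_pos'],o['contact_force'],R.from_rotvec(o['eef_rot']).as_matrix().round(3).tolist())
for n,x0,y0 in(("side",240,160),("top",280,160)):
    im=manip.snapshot(n)[:,:,::-1]; c=im[y0:y0+150,x0:x0+200]
    cv2.imwrite(f"pics/{n}2.png",cv2.resize(cv2.convertScaleAbs(c,alpha=1.6,beta=10),None,fx=4,fy=4,interpolation=cv2.INTER_CUBIC))
E
```

```text
[0.52336733 0.0113088  0.37311301] [ 0.18038718  0.61904635 -0.07483494] [[0.999, -0.054, 0.008], [-0.054, -0.998, -0.023], [0.009, 0.023, -1.0]]
```

View pics/side2.png

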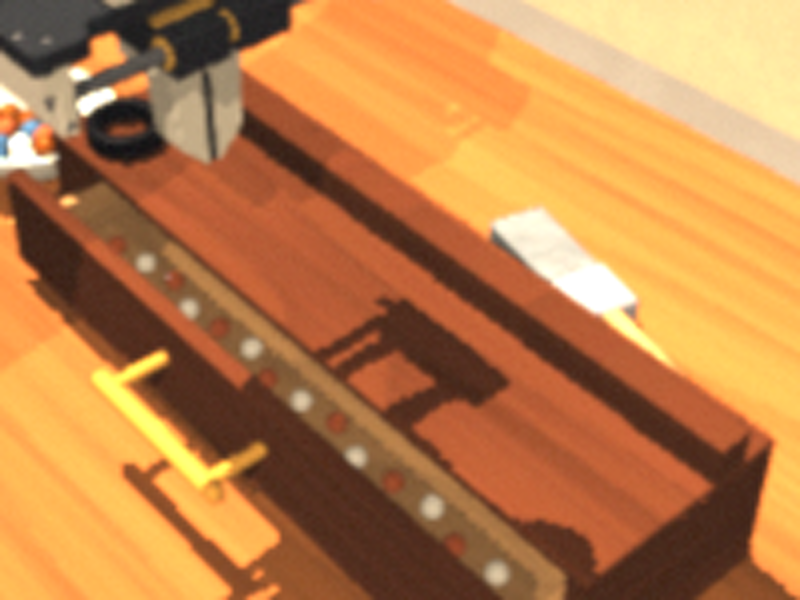

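View pics/top2.png

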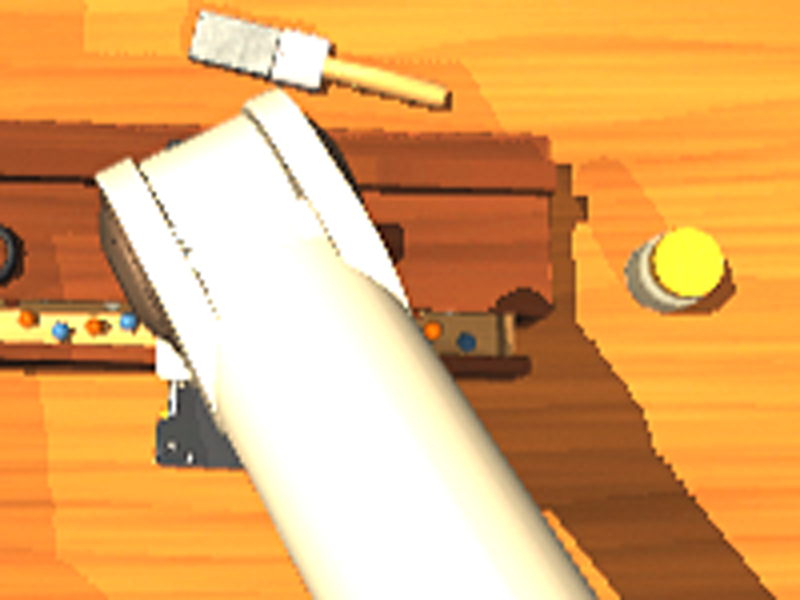

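The drawer has sprung out. In the side view the handle bar runs from crop (98,378) to (210,484). I'll locate it now.

```bash
python3 - <<'E'
from h import *
S=lambda u,v:((u+.5)/4-.5+240,(v+.5)/4-.5+160)
a,b=back("side",*S(96,378),.05),back("side",*S(210,486),.05);print(a,b,(a+b)/2)
E
```

```text
[0.4739862  0.04535897 0.05      ] [ 0.47195281 -0.05323294  0.05      ] [ 0.47296951 -0.00393699  0.05      ]
```

>>> {"api": "step_arm", "payload": {
  "steps": [
    [[-26,-10,-20],0.009],
    [[-25,0,-20],0],
    [[0,0,-20],0],
    [[0,0,-10],0],
    [[0,0,0],0],
    [[0,0,0],0],
    [[0,0,0],0]
  ],
  "claw": 26,
  "force": 15
}}

```text
time: 12.13
tcp_pos: [0.4799, 0.0021, 0.3031]
eef_rot: [3.126, -0.071, 0.028]
contact_force: [0.4, -0.1, -0.1]
opening: 0.281
```

```bash
python3 - <<'E'
from h import *
o=manip.get_obs(); M=R.from_rotvec(o['eef_rot']).as_matrix();print(o['tcp_pos'],o['opening']*91.8,M.round(3).tolist(), o['tcp_pos']+M[:,2]*.178)
for n,x0,y0 in(("side",220,160),):
    im=manip.snapshot(n)[:,:,::-1]; c=im[y0:y0+150,x0:x0+200]
    cv2.imwrite(f"pics/{n}3.png",cv2.resize(cv2.convertScaleAbs(c,alpha=1.6,beta=10),None,fx=4,fy=4,interpolation=cv2.INTER_CUBIC))
E
```

```text
[0.47989411 0.0020693  0.30313562] 25.78866098893045 [[0.999, -0.046, 0.017], [-0.045, -0.999, -0.015], [0.018, 0.015, -1.0]] [ 0.48296916 -0.00065763  0.12518307]
```

View pics/side3.png

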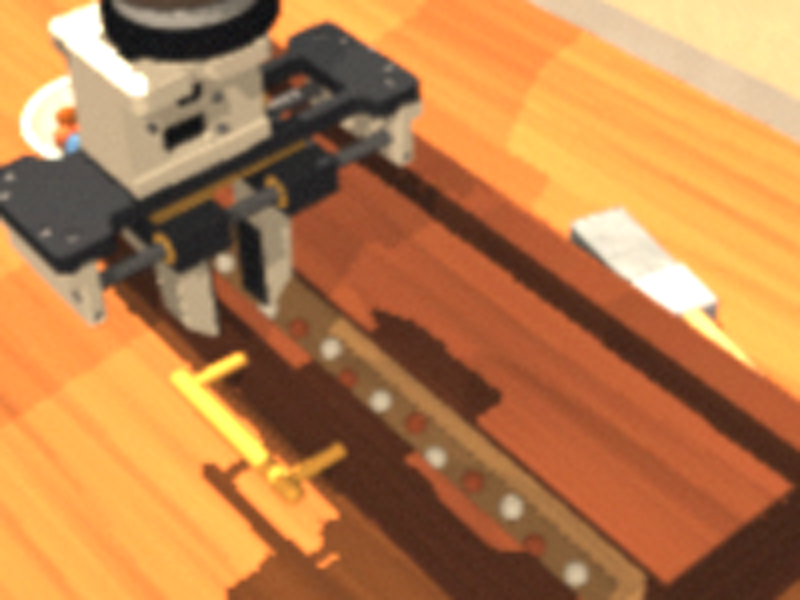

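The tips have to go 9.5 mm further in -x. I'll lower to just above the bar and check again.

>>> {"api": "step_arm", "payload": {
  "steps": [
    [[-10,-5,-10],0],
    [[0,0,-15],0],
    [[0,0,-15],0],
    [[0,0,0],0],
    [[0,0,0],0]
  ]
}}

```text
time: 12.6
tcp_pos: [0.4757, -0.0019, 0.2674]
eef_rot: [3.127, -0.071, 0.047]
contact_force: [-0.5, -0.2, 0.2]
opening: 0.28
```

```bash
python3 - <<'E'
from h import *
o=manip.get_obs(); M=R.from_rotvec(o['eef_rot']).as_matrix();print(o['tcp_pos']+M[:,2]*.178)
for n,x0,y0 in(("side",220,160),):
    im=manip.snapshot(n)[:,:,::-1]; c=im[y0:y0+150,x0:x0+200]
    cv2.imwrite(f"pics/{n}4.png",cv2.resize(cv2.convertScaleAbs(c,alpha=1.6,beta=10),None,fx=4,fy=4,interpolation=cv2.INTER_CUBIC))
E
```

```text
[ 0.48103724 -0.00444068  0.08949374]
```

View pics/side4.png

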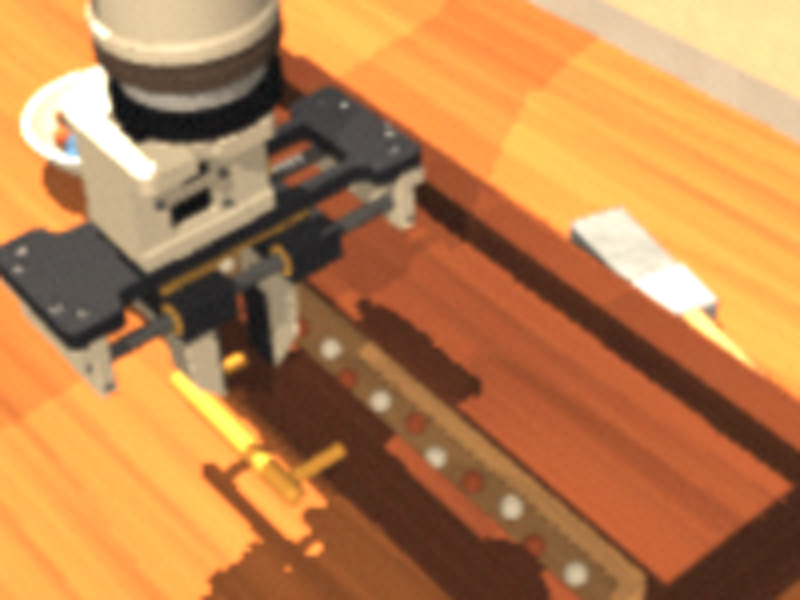

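```bash
python3 - <<'E'
from h import *
o=manip.get_obs(); print(o['joint_pos'].round(3))
E
```

```text
[ 0.631  0.487 -0.828  2.091  0.555  0.757 -0.594]
```

>>> {"api": "step_arm", "payload": {
  "steps": [
    [[-4,0,0],0],
    [[-4,0,0],0],
    [[-2,0,0],0],
    [[0,0,0],0],
    [[0,0,0],0]
  ]
}}

```text
time: 13.07
tcp_pos: [0.4663, -0.0014, 0.2708]
eef_rot: [3.126, -0.071, 0.056]
contact_force: [0.7, 0.4, -0.5]
opening: 0.285
```

```bash
python3 - <<'E'
from h import *
o=manip.get_obs(); M=R.from_rotvec(o['eef_rot']).as_matrix();print(o['tcp_pos']+M[:,2]*.178,M[:,2])
E
```

```text
[ 0.47258388 -0.00412121  0.09297443] [ 0.03518557 -0.01525293 -0.99926439]
```

>>> {"api": "step_arm", "payload": {
  "steps": [
    [[0,0,-10],0],
    [[0,0,-10],0],
    [[0,0,-8],0],
    [[0,0,0],0],
    [[0,0,0],0]
  ]
}}

```text
time: 13.48
tcp_pos: [0.4663, -0.0018, 0.2398]
eef_rot: [3.125, -0.072, 0.056]
contact_force: [0.3, 0.3, -0.4]
opening: 0.278
```

```bash
python3 - <<'E'
from h import *
o=manip.get_obs(); M=R.from_rotvec(o['eef_rot']).as_matrix();print(o['tcp_pos']+M[:,2]*.178,M[:,2])
for n,x0,y0 in(("side",220,160),):
    im=manip.snapshot(n)[:,:,::-1]; c=im[y0:y0+150,x0:x0+200]
    cv2.imwrite(f"pics/{n}5.png",cv2.resize(cv2.convertScaleAbs(c,alpha=1.6,beta=10),None,fx=4,fy=4,interpolation=cv2.INTER_CUBIC))
E
```

```text
[ 0.47258403 -0.00460978  0.0619079 ] [ 0.03544858 -0.01566411 -0.99924873]
```

View pics/side5.png

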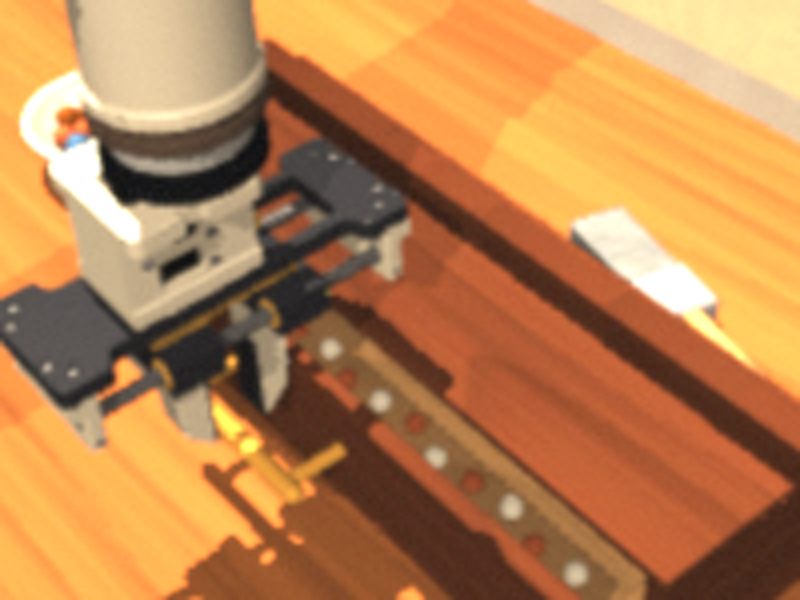

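The fingers straddle the bar. I'll lower the rest of the way and close.

>>> {"api": "step_arm", "payload": {
  "steps": [
    [[0,0,-6],0],
    [[0,0,-6],0],
    [[0,0,-6],0],
    [[0,0,-5],0],
    [[0,0,0],0],
    [[0,0,0],0]
  ]
}}

```text
time: 14.03
tcp_pos: [0.4663, -0.0016, 0.2141]
eef_rot: [3.126, -0.072, 0.055]
contact_force: [0.8, -0.3, -0.0]
opening: 0.285
```

>>> {"api": "step_arm", "payload": {
  "steps": [
    [[0,0,0],0],
    [[0,0,0],0],
    [[0,0,0],0],
    [[0,0,0],0],
    [[0,0,0],0],
    [[0,0,0],0]
  ],
  "claw": 4,
  "force": 12
}}

```text
time: 14.53
tcp_pos: [0.4661, -0.0014, 0.2142]
eef_rot: [3.126, -0.072, 0.055]
contact_force: [-0.7, 0.5, -1.5]
opening: 0.117
```

```bash
python3 - <<'E'
from h import *
o=manip.get_obs(); M=R.from_rotvec(o['eef_rot']).as_matrix();print(o['tcp_pos']+M[:,2]*.178,M[:,2],o['opening']*91.8,o['joint_pos'].round(3))
E
```

```text
[ 0.47234273 -0.00408899  0.03635319] [ 0.03486449 -0.01486881 -0.99928143] 10.702596564698222 [ 0.553  0.56  -0.736  2.139  0.671  0.644 -0.699]
```

It has gripped the bar (10.7 mm). I'll draw the drawer out slowly.

>>> {"api": "step_arm", "payload": {
  "steps": [
    [[-5,0.2,0],0],
    [[-5,0.2,0],0],
    [[-5,0.2,0],0],
    [[-5,0.2,0],0],
    [[-5,0.2,0],0]
  ]
}}

```text
time: 14.95
tcp_pos: [0.4405, -0.0006, 0.2143]
eef_rot: [3.128, -0.073, 0.06]
contact_force: [2.9, -0.4, -6.4]
opening: 0.116
```

```bash
python3 - <<'E'
from h import *
o=manip.get_obs(); M=R.from_rotvec(o['eef_rot']).as_matrix();print(o['tcp_pos']+M[:,2]*.178,M[:,2],o['opening']*91.8,o['joint_pos'].round(3))
E
```

```text
[ 0.44734374 -0.00296107  0.03642084] [ 0.03832596 -0.01339588 -0.9991755 ] 10.660562095857603 [ 0.566  0.526 -0.742  2.199  0.671  0.608 -0.715]
```

Going well: the bar has moved about 25 mm. About 23 mm more.

>>> {"api": "step_arm", "payload": {
  "steps": [
    [[-5,0.2,0],0],
    [[-5,0.2,0],0],
    [[-5,0.2,0],0],
    [[-5,0.2,0],0],
    [[-3,0.1,0],0],
    [[0,0,0],0]
  ]
}}

```text
time: 15.45
tcp_pos: [0.4142, 0.0005, 0.2143]
eef_rot: [3.128, -0.072, 0.062]
contact_force: [3.6, -0.1, -8.0]
opening: 0.112
```

```bash
python3 - <<'E'
from h import *
o=manip.get_obs(); M=R.from_rotvec(o['eef_rot']).as_matrix();print(o['tcp_pos']+M[:,2]*.159,M[:,2],o['opening']*91.8,o['joint_pos'].round(3),o['contact_force'])
for n,x0,y0 in(("side",200,160),):
    im=manip.snapshot(n)[:,:,::-1]; c=im[y0:y0+150,x0:x0+200]
    cv2.imwrite(f"pics/{n}6.png",cv2.resize(cv2.convertScaleAbs(c,alpha=1.6,beta=10),None,fx=4,fy=4,interpolation=cv2.INTER_CUBIC))
E
```

```text
[ 0.42048732 -0.00149588  0.05541476] [ 0.03955354 -0.01284369 -0.9991349 ] 10.247570007854602 [ 0.577  0.49  -0.75   2.259  0.669  0.575 -0.73 ] [ 3.59785866 -0.09261609 -7.95088611]
```

View pics/side6.png

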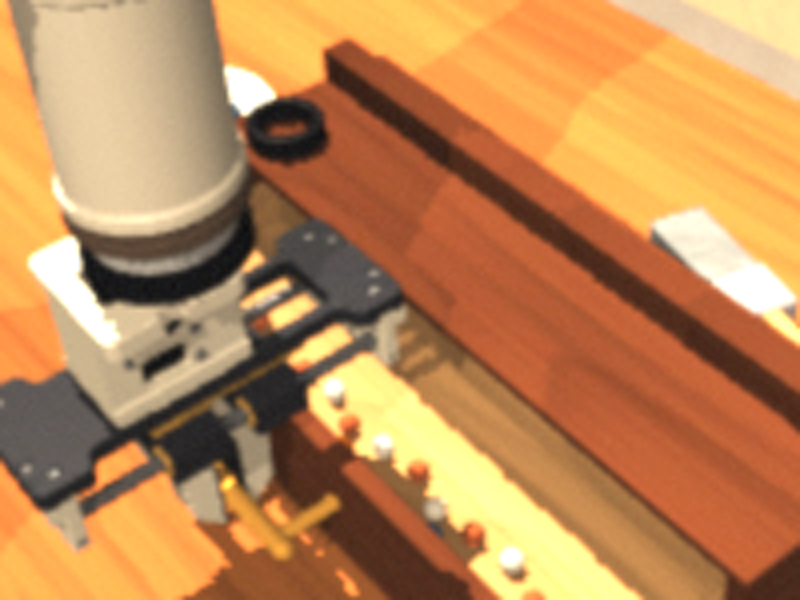

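The TCP has moved 52 mm, so the drawer should be about 80 mm out. I'll release and rise straight up.

>>> {"api": "step_arm", "payload": {
  "steps": [
    [[0,0,0],0],
    [[0,0,0],0],
    [[0,0,0],0],
    [[0,0,0],0],
    [[0,0,0],0],
    [[0,0,0],0]
  ],
  "claw": 25
}}

```text
time: 16.0
tcp_pos: [0.414, 0.0005, 0.215]
eef_rot: [3.126, -0.072, 0.059]
contact_force: [0.3, 0.2, -0.3]
opening: 0.271
```

>>> {"api": "step_arm", "payload": {
  "steps": [
    [[0,0,5],0],
    [[0,0,10],0],
    [[0,0,15],0],
    [[0,0,20],0],
    [[0,0,25],0],
    [[0,0,25],0],
    [[0,0,25],0],
    [[0,0,25],0],
    [[0,-25,0],0],
    [[0,-30,0],0],
    [[0,-30,0],0],
    [[0,-30,0],0],
    [[0,-30,0],0],
    [[0,-30,0],0],
    [[0,-30,0],0],
    [[0,-30,0],0],
    [[0,0,0],0],
    [[0,0,0],0],
    [[0,0,0],0]
  ]
}}

```text
time: 17.58
tcp_pos: [0.4094, -0.2412, 0.3788]
eef_rot: [3.121, -0.054, 0.06]
contact_force: [-0.7, -0.5, -0.2]
opening: 0.271
```

```bash
python3 - <<'E'
from h import *
o=manip.get_obs(); print(o['tcp_pos'],o['contact_force'],o['time'])
for n,x0,y0 in(("side",200,150),("top",210,150)):
    im=manip.snapshot(n)[:,:,::-1]; cv2.imwrite(f"pics/{n}7f.png",im); c=im[y0:y0+150,x0:x0+200]if n=="side" else im[y0:y0+130,x0:x0+260]
    cv2.imwrite(f"pics/{n}7.png",cv2.resize(cv2.convertScaleAbs(c,alpha=1.6,beta=10),None,fx=4 if n=="side" else 3,fy=4 if n=="side" else 3,interpolation=cv2.INTER_CUBIC))
E
```

```text
[ 0.40939938 -0.24116456  0.37883972] [-0.73096907 -0.46181104 -0.18953169] 17.5833
```

View pics/side7.png

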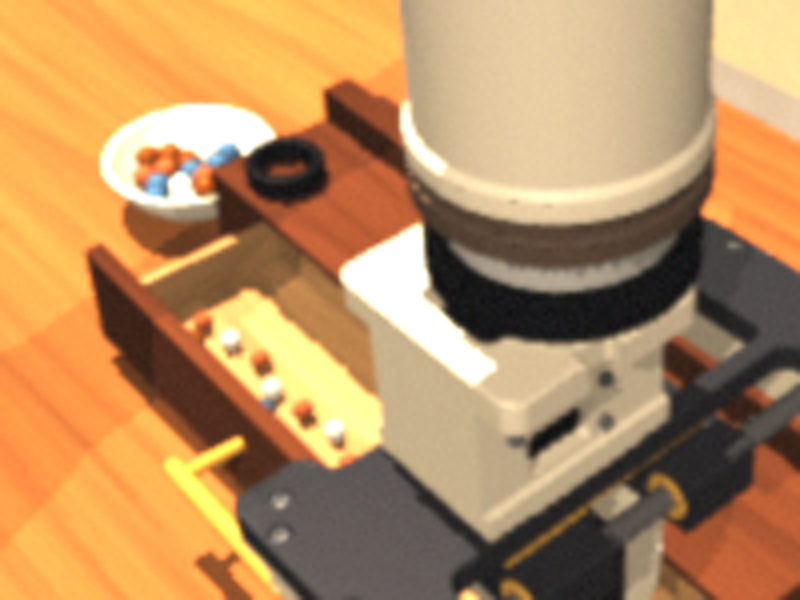

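View pics/top7.png

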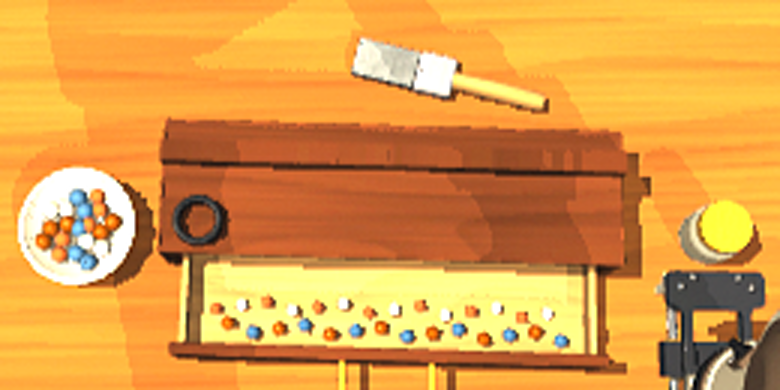

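```bash
python3 - <<'E'
import cv2
c=cv2.imread("pics/top7f.png")[225:300,290:400]
cv2.imwrite("pics/top7h.png",cv2.resize(cv2.convertScaleAbs(c,alpha=1.5),None,fx=7,fy=7,interpolation=cv2.INTER_CUBIC))
E
```

```text
(no output)
```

View pics/top7h.png

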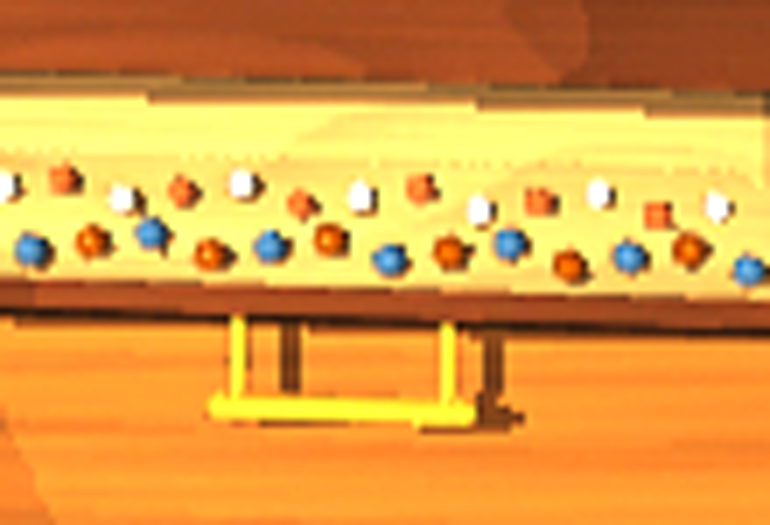

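```bash
python3 - <<'E'
from h import *
T=lambda u,v:((u+.5)/7-.5+290,(v+.5)/7-.5+225)
a,b=back("top",*T(210,406),.05),back("top",*T(475,413),.05);print((a+b)/2, .503-((a+b)/2)[0])
print(manip.finish_job())
E
```

```text
[ 0.42189196 -0.00473506  0.05      ] 0.08110803777294229
the job is handed in; nothing more can be done
None
```

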